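# Rock a tool battery into its charger

## Robot

A 6-joint arm with a two-finger parallel gripper is mounted at the origin on the work surface. World frame = base frame: x ahead of the robot, y to its left, z up, the work surface at z = 0. Lengths are in m, angles in rad, forces in N, time in s.
With the tool pointing down it reaches from about 0.3 to 0.75 m from the base axis. Payload 8.5 kg.
Tool frame: the origin (TCP) lies on the centre line of the jaws, within the pads' length; the fingertips stand ahead of it and the grasp point (between the pads) lies 8 mm behind it (r.tip_reach is the z of the fingertips in the tool frame, in m); z points along the fingers, y is the direction in which the jaws open and shut (so a half turn about z gives the same grasp; the last joint's range is limited). The gripper opens to 85 mm and grips with 20 to 120 N. Pads are 22 mm wide; open, the fingers measure 114 mm over their backs; the gripper's body (76 mm by 85 mm) begins 54 mm behind the grasp point. The pads swing forward as they close: fully open they stand 13 mm farther back than shut.
Start: joints at [-1.503, 0.381, 1.297, -0, 1.464, -0.215], TCP at [0.153, -0.528, 0.242] pointing down, gripper open.
Joint ranges: [-3.11, 3.11], [-0.89, 2.33], [0.22, 2.48], [-1.42, 4.56], [0.17, 2.85], [-2.88, 2.88]. Speed limits (rad/s): [2.39, 2.39, 3.14, 3.14, 3.14, 3.14].

## Interface

Orientations are given as a unit quaternion [x, y, z, w].
In Python, from plant import r gives the robot as it stands. Calls block until the motion is done:
- r.movep(position, orientation): joint-space move of the TCP to a pose.
- r.line_to(position, rotation=None, feed=0.15, max_force=None): straight line of the TCP; rotation=None keeps the orientation; feed is the mean speed in m/s. With max_force (N) it stops when the force on the tool has changed by that much, and returns True; else False.
- r.move_joints(angles): joint-space move.
- r.set_gripper(opening, squeeze=None): opening from 0.0 (shut) to 1.0 (fully open); squeeze is the grip in N (None keeps the last); returns when the fingers have stopped.
- r.dwell(seconds).
- r.ik(position, orientation): joint angles nearest the present ones, or None.
- r.snapshot(name): name is "scene" or "top"; returns the picture (400x640x3 uint8, blue, green, red); there is no depth.
- r.camera_model(name): a dict with "fovy" (degrees; the focal length in pixels is half the picture's height over the tangent of half this angle, whatever the lens; pixels are square), "cx", "cy" (the principal point, pixels), "extrinsics" (4x4, takes a point from camera to world coordinates). Camera axes: x right, y down, z forward; pixel columns grow to the right and rows downward; lengths in m; the calibration is good to about 2 mm. A picture is of the moment at which its call begins. camera_model takes no time and is no camera call.
A pose or a line that the arm cannot do raises r.PlanningError and nothing moves.
- r.close_job(): hands the job in, once; it reports no verdict.
Readings, each from a call of its own:
- r.get_time_s(): time.
- r.get_qpos(): joint angles.
- r.get_joint_vel(): joint speeds.
- r.get_effort(): joint torques, N m.
- r.get_tool_pos(): TCP position.
- r.get_tcp_rot(): TCP orientation.
- r.get_force(): force on the tool from outside, world axes, zero at the start.
- r.get_torque(): the same for the moment, N m.
- r.get_gripper_width(): opening from 0.0 (shut) to 1.0 (fully open).
Only numpy, scipy, OpenCV 4.12 (cv2) and the standard library are available. Lean on these libraries where they do the work, as an engineer would, in place of code of your own. Each camera call takes 0.05 s, during which the arm holds its last target. There are 200 camera calls.

## Task

Take the dust cover off the charger and set it down flat on the bench, ridge upward and clear of the charger. Then hold the battery pack by its two side release buttons, squeezed together, tuck its low toe under the charger's lip and rock the other end down until the pack lies flat and fully home; let go so that both catches spring out and lock it. Leave the glue bottle, the jar, the wood offcut and the steel V-block where they are.

Things in the scene. Friction and masses are not known exactly. Their poses are not given: they have to be found in the camera images.
- charger: Black battery charger fixed to the bench, x -85..58, y -44..44, 36.5 mm high. Origin: on the bench under the pocket's centre. Pocket 93 (x) x 52.4 (y) mm, floor 12 mm up; its rim (two side rails, +x end wall) is 26 mm up with 2 mm chamfers. A lip overhangs the -x (toe) end, which is the end nearer the robot; turned up to 0.4 rad.
- bay_floor (a point): Centre of the pocket floor, 12 mm above the bench, axes as the charger. The side rails are undercut: lower than 9.5 mm above this floor the pocket is 62 mm wide, so that the pack's catches lock under the rails.
- bay_toe (a point): Middle of the pocket's -x end, on its floor, under the lip (charger x -46.5). The lip's edge is 9 mm to +x of it; its underside is 19.5 mm and its top 24.5 mm above the floor.
- pack: Battery pack, about 0.4 kg, standing upright. Origin: centre of the underside. Shoe x -45..45, y -25..25, 16 mm high; on it a housing x -29..45, same width, top 60 mm up: so a low toe, 16 mm long and high, at -x. Seated, its origin lies on bay_floor, axes parallel, toe under the lip. Mass centre x 6, z 29 mm. Turned up to 0.9 rad either way (toe towards the robot at 0).
- pack_grip (a point): Midpoint between the two buttons: x 5, y 0, z 46 mm in the pack's frame. Each button is 12 mm (x) by 14 mm (z), standing 4.5 mm proud: 59 mm over both buttons, 50 mm over the plain sides; fingers at least 14 mm wide closing here until they meet the plain sides press both fully.
- pack_toe (a point): Middle of the lower edge of the pack's toe end (x -45, z 0 mm).
- pack_button_l (a joint): Travel of the +y button, m: 0 out, 0.0045 flush with the side; spring 2 N at rest, 4 N flush. It carries a steel catch low on that side (pack x -2..12, 3.5..7.5 mm up) that sticks out 4 mm and draws in with the button; with catches out the pack cannot enter between the rails.
- pack_button_r (a joint): The same for the -y button.
- cover: Grey dust cover, 90 g, lying on the charger's rim over the pocket (its centre 9 mm to +x of the pocket's). Origin: centre of its underside. Plate 88 (x) x 74 (y) mm, 5 mm thick, 6 to 11 mm up; below it a plug 76 x 44 x 6 mm that hangs into the pocket; on top a ridge 56 mm (x) long, 22 mm (y) thick, 11 to 45 mm up.
- cover_grip (a point): Middle of the ridge, 35 mm above the cover's origin.
- glue: Bystander: yellow bottle, 60 mm across, 160 mm tall; origin at the centre of its base.
- jar: Bystander: glass jar, 70 mm across, 85 mm tall; origin at the centre of its base.
- offcut: Bystander: wooden block 75 x 50 x 38 mm; origin at the centre of its underside.
- vblock: Bystander: grooved steel block 60 x 50 x 38 mm; origin at the centre of its underside.
Things that resemble listed ones, but are neither listed nor needed, are in the scene too. Leave any purple look-alike of the charger alone.

How it is judged:
On the way, in this order (a step that is already met when the one before it is completed fails the run):
1. the dust cover lies flat on the bench, ridge up, clear of the charger (height (world z) of cover below 0.005 m and angle between cover's own z axis and vertical below 0.08 rad and horizontal distance between cover and bay_floor above 0.09 m and linear speed of cover below 0.03 m/s), for 0.2 s.
2. the pack, both buttons pressed at least 3 mm, has its toe under the lip with its other end still raised (value of joint each of pack_button_l, pack_button_r above 0.003 m and distance between pack_toe and bay_toe below 0.012 m and angle between pack's own z axis and vertical above 0.06 rad), for 0.04 s.
At the end, for the whole second after the job is handed in: The pack lies flat in the pocket (within 4.5 mm of its centre, tilt under 2 degrees, at most 2.5 mm off the floor), toe under the lip, both buttons sprung out to within 1.5 mm (catches locked); the cover lies flat and still on the bench, ridge up, its centre at least 90 mm from the pocket's (distance between pack and bay_floor below 0.0045 m and distance between pack_toe and bay_toe below 0.006 m and angle between pack's own z axis and vertical below 0.035 rad and z of pack in the frame of bay_floor below 0.0025 m and value of joint each of pack_button_l, pack_button_r below 0.0015 m and linear speed of each of pack, cover below 0.02 m/s and height (world z) of cover below 0.005 m and angle between cover's own z axis and vertical below 0.08 rad and horizontal distance between cover and bay_floor above 0.09 m); the robot touches nothing.
It fails at once if a bystander is moved by more than 20 mm (distance of any of glue, jar, offcut, vblock from where it was at the start of the episode above 0.02 m).
It also fails if it takes over 67 s, if anything falls off the work surface, if the arm or the gripper's body presses on something with over 40 N, if the wrist force passes 120 N, or if a joint passes its speed limit or range.

## Working session

There is one attempt and no reset: what is moved stays moved. The work goes in short steps, each a Python script; the robot and the scene stay as the last script left them, time stands still between calls to the robot, and variables do not carry over. Pictures are saved under pics/ and viewed, about 8 in all and at most 12, crops included, and the job is handed in when it is done.

```bash
mkdir -p pics; ls
python3 - <<'E'
from plant import r
import cv2
for n in("scene","top"):
    cv2.imwrite(f"pics/{n}0.png",r.snapshot(n)); m=r.camera_model(n); print(n,m)
print(r.tip_reach,r.get_tcp_rot(),r.get_force(),r.get_time_s())
E
```

```text
pics
scene {'fovy': 48.49063849401627, 'cx': 311.2045317170544, 'cy': 199.34545501769492, 'extrinsics': array([[-7.43412874e-01,  4.58181497e-01, -4.87244307e-01,
         1.24025489e+00],
       [ 6.68832343e-01,  5.10112926e-01, -5.40784708e-01,
         7.22093541e-01],
       [ 7.72072364e-04, -7.27911065e-01, -6.85671120e-01,
         1.05230573e+00],
       [ 0.00000000e+00,  0.00000000e+00,  0.00000000e+00,
         1.00000000e+00]])}
top {'fovy': 45.945655592639625, 'cx': 326.24895245083064, 'cy': 192.69685148359164, 'extrinsics': array([[ 0.02570598, -0.98720898,  0.15734555,  0.29361678],
       [-0.99959749, -0.02727349, -0.00781085, -0.05881289],
       [ 0.01200231, -0.15708144, -0.98751272,  1.68012896],
       [ 0.        ,  0.        ,  0.        ,  1.        ]])}
0.011 [ 9.90020048e-01  1.40925083e-01  5.57803821e-05 -6.49397380e-04] [-0.0850215   0.32110348 -0.30610441] 0.1
```

View pics/scene0.png

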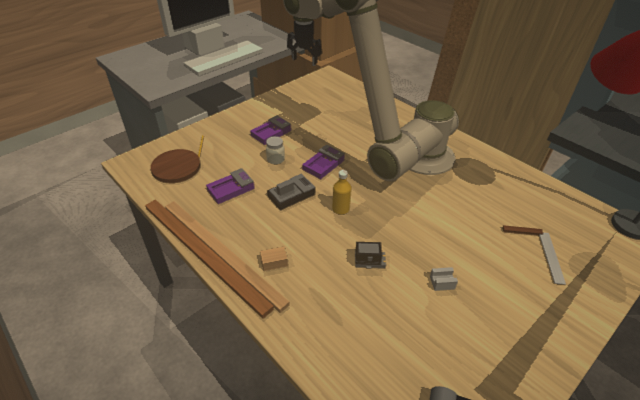

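View pics/top0.png

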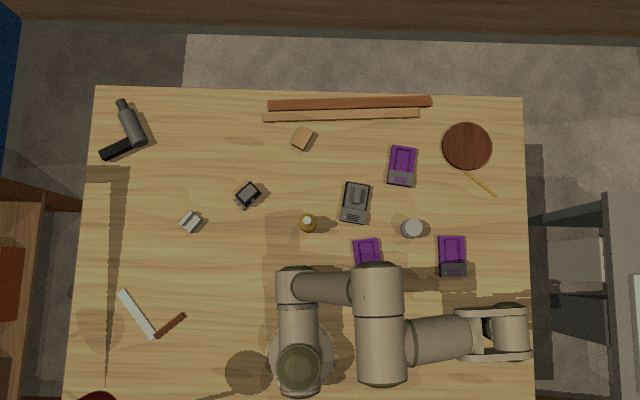

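Run:
```python
import cv2,numpy as np
s=cv2.imread("pics/scene0.png");t=cv2.imread("pics/top0.png")
def c(im,x,y,w=50,h=37,k=8):
    a=cv2.resize(im[y:y+h,x:x+w],None,fx=k,fy=k,interpolation=cv2.INTER_CUBIC)
    a=np.clip(a.astype(float)*1.5,0,255).astype(np.uint8)
    for i in range(0,w,10): cv2.putText(a,str(x+i),(i*k,8),0,.3,(0,255,255));cv2.line(a,(i*k,8),(i*k,h*k),(0,255,255) if 0 else (90,120,90),1)
    for j in range(0,h,10): cv2.putText(a,str(y+j),(0,j*k+8),0,.3,(0,255,0));cv2.line(a,(0,j*k),(w*k,j*k),(90,120,90),1)
    return a
o=np.vstack([np.hstack([c(s,267,173),c(t,332,180,)]),np.hstack([c(s,345,236),c(t,225,177)])])
cv2.imwrite("pics/c1.png",o)
```

```text
(no output)
```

View pics/c1.png

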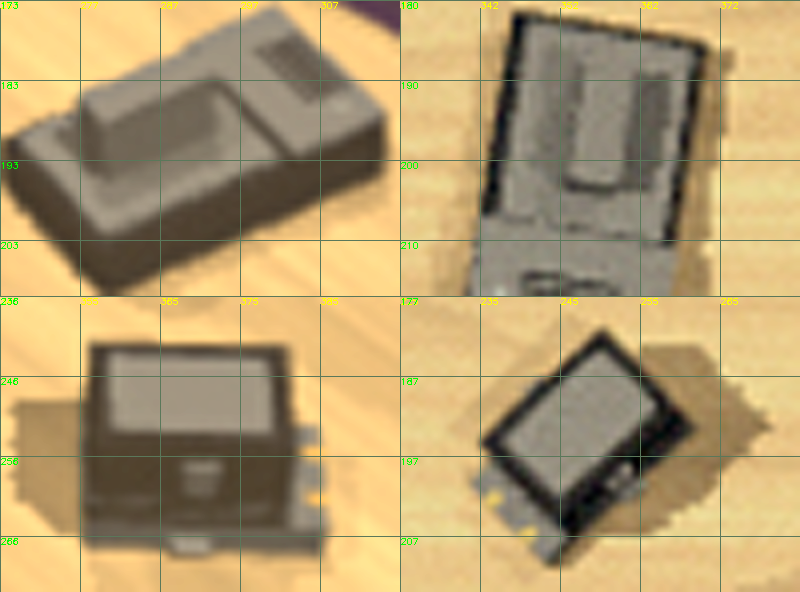

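```bash
cat > h.py <<'E'
from plant import r
import numpy as np, cv2
from scipy.spatial.transform import Rotation as R
from scipy.optimize import least_squares
CAM={n:r.camera_model(n) for n in("scene","top")}
def proj(n,P):
    m=CAM[n];E=m["extrinsics"];q=(np.asarray(P)-E[:3,3])@E[:3,:3];f=200/np.tan(np.radians(m["fovy"]/2))
    return np.stack([f*q[...,0]/q[...,2]+m["cx"],f*q[...,1]/q[...,2]+m["cy"]],-1)
def ray(n,uv,z=0.):
    m=CAM[n];E=m["extrinsics"];f=200/np.tan(np.radians(m["fovy"]/2))
    d=E[:3,:3]@np.array([(uv[0]-m["cx"])/f,(uv[1]-m["cy"])/f,1]);return E[:3,3]+d*(z-E[2,3])/d[2]
def fit(obs,x0):
    """obs: list (cam,(X,Y,Z) mm body,(u,v)); -> x,y,yaw"""
    def f(p):
        T=R.from_euler('z',p[2]);o=[]
        for n,b,uv in obs: o.append(proj(n,T.apply(np.array(b)/1e3)+[p[0],p[1],0])-uv)
        return np.ravel(o)
    s=least_squares(f,x0,loss='soft_l1',x_scale=[.01,.01,.1]);return s.x,f(s.x).reshape(-1,2)
E
cat > f0.py <<'E'
from h import *
def C(n,b,px,off,base): return (n,b,((px[0]-off[0]+.5)/8-.5+base[0],(px[1]-off[1]+.5)/8-.5+base[1]))
S=lambda b,p:C("scene",b,p,(0,0),(267,173)); T=lambda b,p:C("top",b,p,(400,0),(332,180))
ch=[S((58,44,0),(112,294)),S((58,-44,26),(0,143)),S((62-9,37,31),(105,235)),S((-85,44,36.5),(385,115)),S((-85,44,0),(385,175)),S((-85,-44,36.5),(275,5)),S((-37.5,44,36.5),(297,155)),
 T((58,44,26),(513,12)),T((58,-44,26),(708,45)),T((-37.5,44,36.5),(480,215)),T((53,37,31),(525,24)),T((53,-37,31),(698,52)),T((-19,11,65),(565,180)),T((-19,-11,65),(628,187)),T((-37.5,-44,36.5),(672,243))]
S2=lambda b,p:C("scene",b,p,(0,296),(345,236)); T2=lambda b,p:C("top",b,p,(400,296),(225,177))
pk=[S2((45,-25,60),(90,343)),S2((-29,-25,60),(288,347)),S2((-45,25,0),(325,555)),S2((45,25,0),(82,540)),S2((-29,25,60),(293,440)),S2((45,25,60),(83,437)),
 T2((-29,25,60),(482,440)),T2((45,25,60),(600,332)),T2((45,-25,60),(693,430)),T2((-29,-25,60),(568,535)),T2((-45,-25,16),(550,566)),T2((-45,25,16),(472,485))]
if __name__=="__main__":
    np.set_printoptions(precision=2,suppress=True)
    for o,uv,y in((ch,(355,202),0),(pk,(247,195),-.87)):
        g=ray("top",uv,.02);p,e=fit(o,[g[0],g[1],y]);print(np.round(p,4));print(e.T)
        for n in("scene","top"): print(n,fit([k for k in o if k[0]==n],p)[0].round(4))
    for n,uv in(("glue",(308,228)),("off",(302,140)),("vb",(190,222)),("jar",(412,232)),("purp",(388,165)),("coverplace",(295,172))): print(n,ray("top",uv))
    print(ray("scene",(342,210)),"glue scene")
E
python3 f0.py
```

```text
[ 0.54 -0.18 -0.15]
[[-0.38  0.25  0.28  0.73  0.65  0.68  0.16  0.11  0.07 -0.08  0.39 -0.69
  -0.05 -1.66  0.63]
 [ 0.24 -1.17 -0.81 -1.03 -0.73 -0.93 -0.92 -0.77 -0.69 -0.37 -0.83 -0.78
  -0.65 -0.43  0.43]]
scene [ 0.54 -0.17 -0.14]
top [ 0.54 -0.18 -0.14]
[ 0.54  0.21 -0.77]
[[-0.12  0.12 -0.08  0.    0.74  1.29 -0.09  0.88 -0.96 -1.05 -0.16  0.05]
 [-1.73 -1.44 -1.24 -0.38 -0.02 -0.49  0.18 -0.91 -2.98 -1.42 -0.55 -0.46]]
scene [ 0.54  0.21 -0.79]
top [ 0.54  0.21 -0.8 ]
glue [ 0.43 -0.01  0.  ]
off [0.75 0.02 0.  ]
vb [0.44 0.41 0.  ]
jar [ 0.43 -0.38  0.  ]
purp [ 0.67 -0.29  0.  ]
coverplace [0.63 0.04 0.  ]
[0.45 0.   0.  ] glue scene
```

```bash
cat >> h.py <<'E'
def down(a): return [np.cos(a/2),np.sin(a/2),0,0]
E
python3 - <<'E'
from f0 import *
p,_=fit(ch,[.54,-.18,-.15]);k,_=fit(pk,[.54,.21,-.8]);print(p.round(4),k.round(4))
np.save("est.npy",[p,k])
c=p[:2]+.009*np.array([np.cos(p[2]),np.sin(p[2])])
q=down(p[2])
r.movep([*c,.16],q);print(r.get_qpos(),r.get_time_s())
r.line_to([*c,.051],feed=.15,max_force=15);print(r.get_tool_pos())
r.set_gripper(0.0,40);print(r.get_gripper_width(),r.get_force(),r.get_time_s())
r.line_to([*c,.13],feed=.15)
print(r.get_gripper_width(),r.get_force())
r.line_to([.595,.02,.12],feed=.25)
print(r.line_to([.595,.02,.028],feed=.08,max_force=8),r.get_tool_pos(),r.get_time_s())
cv2.imwrite("pics/s1.png",r.snapshot("scene")[150:300,230:430]);
E
python3 -c "
import cv2;a=cv2.imread('pics/s1.png');cv2.imwrite('pics/s1b.png',cv2.resize(a,None,fx=4,fy=4,interpolation=2))"
```

```text
[ 0.5401 -0.1755 -0.1463] [ 0.5391  0.2072 -0.7746]
[-5.18083898e-01  4.96537387e-01  1.35346048e+00 -1.99886601e-04
  1.29123121e+00  1.19994367e+00] 2.0333
[ 0.54942261 -0.17726088  0.05184128]
0.24674709660611324 [-0.46281461 -0.72490789  3.69112455] 3.5083
0.2506465160297751 [-0.49565161 -0.00237645 -2.0698942 ]
True [0.59440133 0.02005069 0.03119175] 6.175
```

View pics/s1b.png

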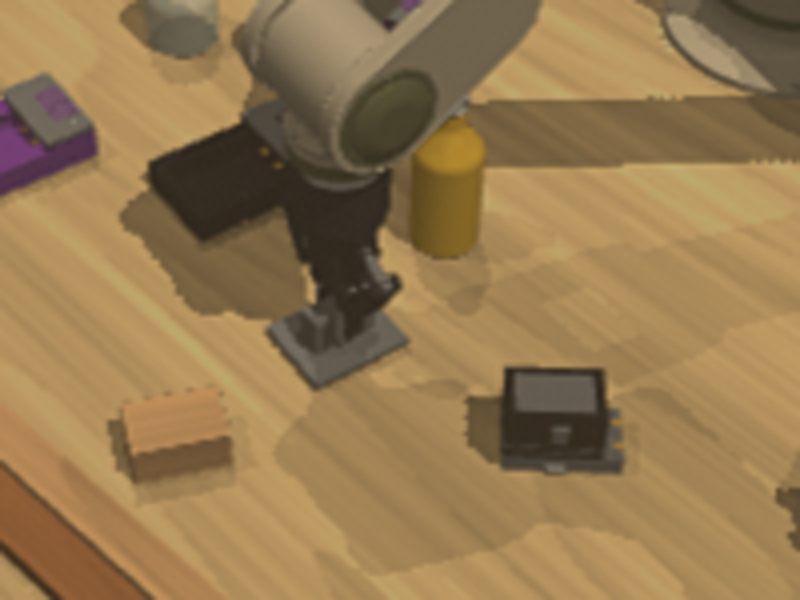

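The picture shows the cover flat on the bench at (85,85 in the crop), charger pocket open at (225,180), and the pack untouched. Release it, clear the view and look at both parts.

Run:
```python
from h import *
r.set_gripper(1.0);p=r.get_tool_pos();r.line_to([p[0],p[1],.18],feed=.2)
r.movep([.35,.30,.3],down(-.77));print(r.get_time_s(),r.get_qpos())
s=r.snapshot("scene");t=r.snapshot("top");cv2.imwrite("pics/s2.png",s);cv2.imwrite("pics/t2.png",t)
P,K=np.load("est.npy")
k=8
def c(im,n,x,y,pose,L):
    a=cv2.resize(im[y:y+37,x:x+50],None,fx=k,fy=k,interpolation=cv2.INTER_CUBIC);a=np.clip(a*1.6,0,255).astype(np.uint8)
    T=R.from_euler('z',pose[2])
    for l in L:
        q=proj(n,T.apply(np.array(l)/1e3)+[*pose[:2],0]);q=(q-[x,y]+.5)*k-.5
        cv2.polylines(a,[q.astype(int).reshape(-1,1,2)],False,(0,255,0),1)
    return a
def rect(x0,x1,y0,y1,z): return [(x0,y0,z),(x1,y0,z),(x1,y1,z),(x0,y1,z),(x0,y0,z)]
CL=[rect(-46.5,46.5,-26.2,26.2,26),rect(-37.5,58,-44,44,26),rect(-85,-37.5,-44,44,36.5),rect(-85,58,-44,44,0)]
PL=[rect(-29,45,-25,25,60),rect(-45,45,-25,25,0),rect(-45,-29,-25,25,16)]
o=np.vstack([np.hstack([c(s,"scene",267,173,P,CL),c(t,"top",332,182,P,CL)]),np.hstack([c(s,"scene",345,236,K,PL),c(t,"top",225,177,K,PL)])])
cv2.imwrite("pics/c2.png",o)
```

```text
9.2167 [ 4.49889745e-01  1.83907838e-01  1.41320046e+00 -1.68664495e-04
  1.54542654e+00  2.79092622e+00]
```

View pics/c2.png

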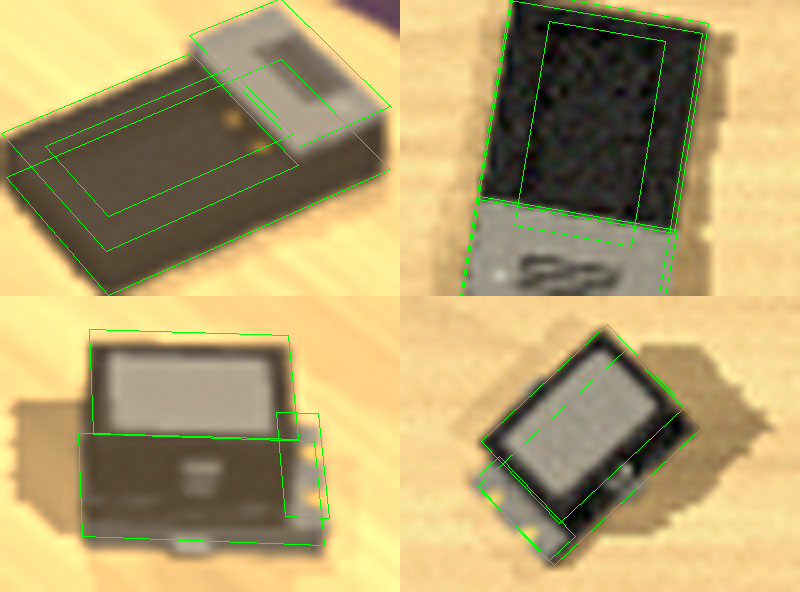

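```bash
cat >> h.py <<'E'
L=np.diag([-1.,1,-1])
def toolpose(xy,yaw,org,th=0.,grip=(.005,0,.046)):
    """charger at xy,yaw; want pack origin at org (charger frame, z above bench), toe-down tilt th; grip=TCP in pack frame"""
    C=R.from_euler('z',yaw);Rp=C*R.from_euler('y',-th)
    P=np.array([*xy,0])+C.apply(org)+Rp.apply(grip)
    return P,(Rp*R.from_matrix(L)).as_quat()
E
python3 - <<'E'
from f0 import *
def res(v):
    o=[]
    for obs,p in((ch,v[:3]),(pk,v[3:6])):
        T=R.from_euler('z',p[2])
        for n,b,uv in obs:
            o.append(proj(n,T.apply(np.array(b)/1e3)+[p[0],p[1],0])+(v[6:8] if n=="scene" else v[8:10])-uv)
    return np.r_[np.ravel(o),v[6:]*1.5]
s=least_squares(res,[.54,-.1755,-.146,.539,.207,-.77,0,0,0,0],loss='soft_l1',f_scale=.5,x_scale=[.01,.01,.1]*2+[1]*4)
print(s.x.round(4)); P,K=s.x[:3],s.x[3:6]; np.save("est2.npy",[P,K])
pos,q=toolpose(K[:2],K[2],[0,0,0],0,(.005,0,.035))
r.movep(pos+[0,0,.11],q);print(r.get_qpos().round(2) if hasattr(r.get_qpos(),'round') else r.get_qpos())
print(r.line_to(pos,feed=.12,max_force=10),r.get_tool_pos())
r.set_gripper(0.0,60);print("w",r.get_gripper_width()*85,r.get_force(),r.get_torque(),r.get_time_s())
r.line_to(pos+[0,0,.16],feed=.12)
print("w",r.get_gripper_width()*85,r.get_force(),r.get_time_s())
r.movep([.62,.03,.24],toolpose(P[:2],P[2],[0,0,0])[1])
pos,q=toolpose(P[:2],P[2],[0,0,.10],0,(.005,0,.035))
r.movep(pos,q);print(r.get_tool_pos(),pos,r.get_qpos(),r.get_time_s())
s=r.snapshot("scene");t=r.snapshot("top");cv2.imwrite("pics/s3.png",s);cv2.imwrite("pics/t3.png",t)
a=cv2.resize(s[150:270,250:400],None,fx=5,fy=5,interpolation=2);cv2.imwrite("pics/c3.png",np.clip(a*1.6,0,255).astype(np.uint8))
E
```

```text
[ 0.5405 -0.1758 -0.1381  0.5387  0.2067 -0.7934 -0.1764  0.8692  0.0516
  0.6325]
[ 0.15  0.52  1.37  0.    1.26 -0.62]
False [0.54257683 0.20328375 0.03570207]
w 48.81821073384367 [3.33492582 3.38818849 6.51073805] [ 0.40701016 -0.34187783  0.05912926] 13.675
w 48.871127110890015 [ 0.36436933  0.48380265 -3.46112973] 15.1583
[ 0.54627369 -0.17543505  0.13575079] [ 0.54543634 -0.17645444  0.135     ] [-5.17209244e-01  5.16767635e-01  1.39647501e+00  5.16691461e-04
  1.22690354e+00 -1.95115387e+00] 17.025
```

View pics/c3.png

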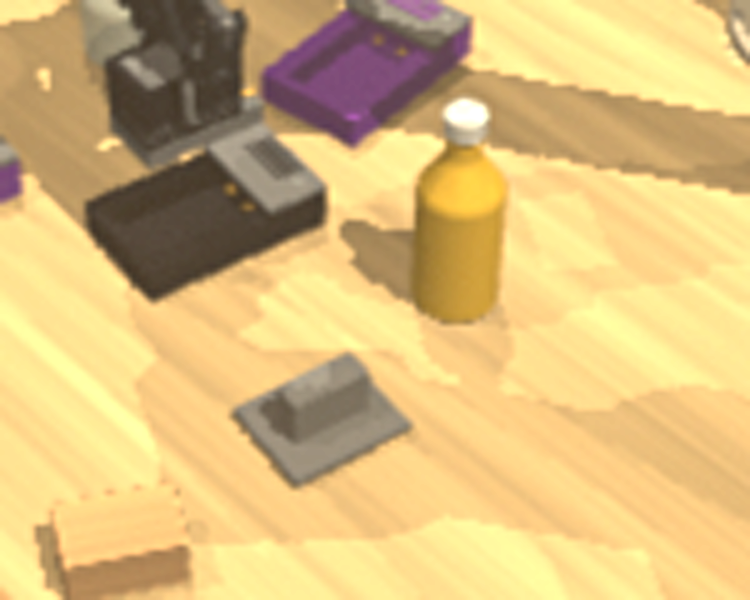

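The pack is held upright and level above the charger, and the cover lies flat at about (320,420). I'll overlay the robot-known poses of the cover and held pack to check the camera offset.

Run:
```python
from h import *
s=cv2.imread("pics/s3.png");t2=cv2.imread("pics/t2.png");P,K=np.load("est2.npy")
off={"scene":[-.18,.87],"top":[.05,.63]};k=8
def rect(x0,x1,y0,y1,z): return [(x0,y0,z),(x1,y0,z),(x1,y1,z),(x0,y1,z),(x0,y0,z)]
def c(im,n,x,y,items):
    a=cv2.resize(im[y:y+37,x:x+50],None,fx=k,fy=k,interpolation=cv2.INTER_CUBIC);a=np.clip(a*1.6,0,255).astype(np.uint8)
    for T,o,Ls in items:
      for l in Ls:
        q=proj(n,T.apply(np.array(l)/1e3)+o)+off[n];q=(q-[x,y]+.5)*k-.5
        cv2.polylines(a,[q.astype(int).reshape(-1,1,2)],False,(0,255,0),1)
    return a
cov=(R.from_euler('z',-.1463),[.5944,.0200,0],[rect(-44,44,-37,37,11),rect(-28,28,-11,11,45)])
chg=(R.from_euler('z',P[2]),[*P[:2],0],[rect(-46.5,46.5,-26.2,26.2,26),rect(-37.5,58,-44,44,26),rect(-85,-37.5,-44,44,36.5),[(58,44,0),(-85,44,0)]])
Rt=R.from_quat(r.get_tcp_rot());Rp=Rt*R.from_matrix(L).inv();org=r.get_tool_pos()-Rp.apply([.005,0,.035])
print(Rp.as_euler('ZYX'),org)
pk=(Rp,org,[rect(-29,45,-25,25,60),rect(-45,45,-25,25,0)])
o=np.vstack([np.hstack([c(s,"scene",292,216,[cov]),c(t2,"top",275,160,[cov])]),np.hstack([c(s,"scene",265,155,[pk,chg]),c(t2,"top",332,182,[chg])])])
cv2.imwrite("pics/c4.png",o)
```

```text
[-0.13618661 -0.00155958 -0.00032714] [ 0.54146713 -0.17457394  0.1007418 ]
```

View pics/c4.png

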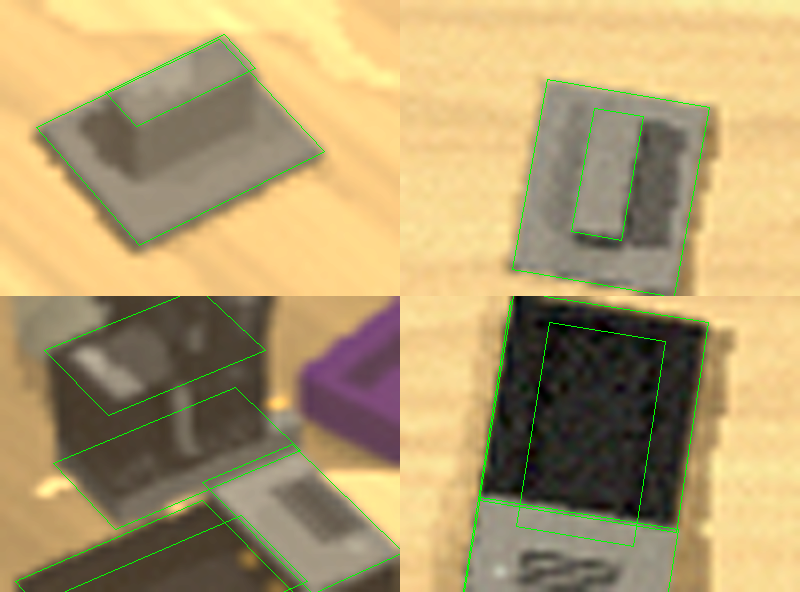

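The overlays agree within about 1 mm (cover, pack and charger). Now the tilted entry.

```bash
cat >> h.py <<'E'
G=(.005,0,.035)
def toe(P,t,h,th,y=0.):
    o=[t+.045*np.cos(th),y,.012+h+.045*np.sin(th)];return toolpose(P[:2],P[2],o,th,G)
def rep(P,tag):
    Rp=R.from_quat(r.get_tcp_rot())*R.from_matrix(L).inv();C=R.from_euler('z',P[2])
    T=C.inv().apply(r.get_tool_pos()+Rp.apply([-.05,0,-.035])-[*P[:2],.012])*1e3
    F=C.inv().apply(r.get_force());print(tag,"toe mm",T.round(2),"rpy",(C.inv()*Rp).as_euler('ZYX').round(4),"F",F.round(1),"w",round(r.get_gripper_width()*85,1),"t",r.get_time_s());return T
E
python3 - <<'E'
from h import *
P=np.load("est2.npy")[0]
def go(tag,*a,f=.06,mf=None):
    p,q=toe(P,*a);s=r.line_to(p,q,feed=f,max_force=mf);T=rep(P,f"{tag} {s}");return T
rep(P,"now")
go("A",-.030,.040,.2)
r.dwell(.4);rep(P,"A settled")
go("B",-.032,.004,.2,f=.04,mf=10); r.dwell(.2);rep(P,"B")
E
```

```text
now toe mm [-44.19   1.23  88.67] rpy [ 0.0019 -0.0016 -0.0003] F [ 0.3  0.2 -4.5] w 49.0 t 17.125
A False toe mm [-29.56   0.12  40.48] rpy [ 0.0006 -0.2004 -0.0004] F [ 0.2 -0.3 -4.2] w 49.0 t 17.9333
A settled toe mm [-2.993e+01 -3.000e-02  4.009e+01] rpy [ 0.000e+00 -2.001e-01 -1.000e-04] F [ 0.6  0.4 -4.3] w 49.1 t 18.3333
B False toe mm [-31.81  -0.06   4.24] rpy [ 1.000e-04 -2.005e-01 -2.000e-04] F [ 0.2 -0.5 -4.1] w 48.9 t 19.3833
B toe mm [-3.19e+01 -2.00e-02  4.20e+00] rpy [ 1.000e-04 -2.004e-01 -2.000e-04] F [-0.  -0.3 -3.4] w 48.8 t 19.5833
```

Run:
```python
from h import *
P=np.load("est2.npy")[0]
def go(tag,*a,f=.03,mf=None):
    p,q=toe(P,*a);s=r.line_to(p,q,feed=f,max_force=mf);T=rep(P,f"{tag} {s}");return T
T=go("floor",-.032,-.004,.2,f=.015,mf=6)
h=T[2]/1e3+.0012
go("up",-.032,h,.2)
T=go("C",-.047,h,.2,mf=8);r.dwell(.2);rep(P,"C")
s=r.snapshot("scene");a=cv2.resize(s[150:225,255:355],None,fx=8,fy=8,interpolation=2);cv2.imwrite("pics/c5.png",np.clip(a*1.6,0,255).astype(np.uint8))
```

```text
floor True toe mm [-31.41  -0.09   0.89] rpy [-1.000e-04 -2.015e-01 -3.000e-04] F [-0.   0.   5.2] w 49.2 t 19.9333
up False toe mm [-32.18   0.06   1.91] rpy [-0.     -0.1996  0.0002] F [-0.2 -0.1 -4.2] w 49.0 t 20.1833
C True toe mm [-41.98  -0.13   2.09] rpy [-0.001  -0.2032 -0.0003] F [ 3.5  0.4 -2.3] w 49.1 t 20.5917
C toe mm [-42.03  -0.1    1.59] rpy [-0.0005 -0.2015 -0.    ] F [ 4.  -0.8 -1.7] w 49.3 t 20.7917
```

View pics/c5.png

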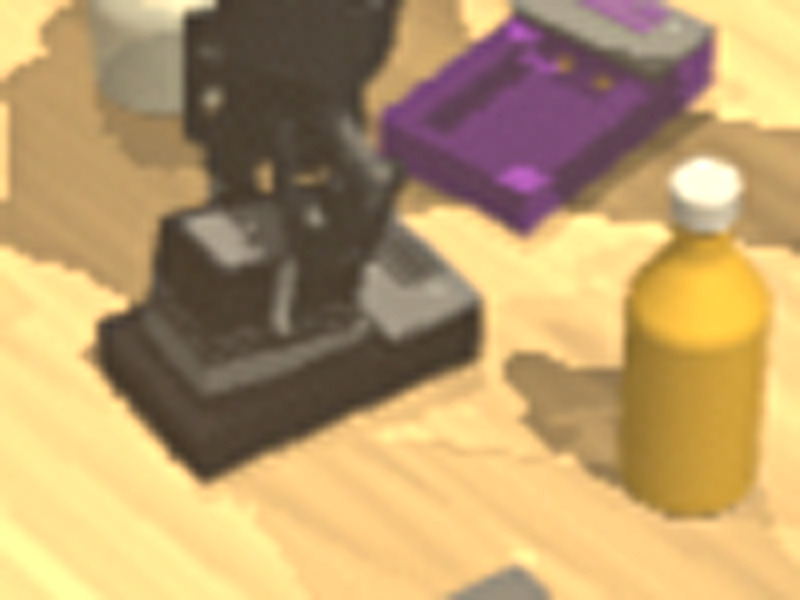

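The toe is under the lip with the +x end raised; forces are small. Rock down in steps.

Run:
```python
from h import *
P=np.load("est2.npy")[0]
def go(tag,*a,f=.03,mf=None):
    p,q=toe(P,*a);s=r.line_to(p,q,feed=f,max_force=mf);T=rep(P,f"{tag} {s}");return s
for th in(.2,.16,.12,.08,.04,0.):
    t=max(-.0465+.016*np.sin(th)+.0008,-.045)+.0013
    if go(f"th{th}",t,.0013 if th>.05 else .001,th,mf=20): break
r.dwell(.3);rep(P,"end")
```

```text
th0.2 False toe mm [-4.164e+01  3.000e-02  1.180e+00] rpy [ 3.000e-04 -1.989e-01  1.000e-04] F [-0.4 -1.3 -0.1] w 49.1 t 21.0917
th0.16 False toe mm [-41.73  -0.15   1.2 ] rpy [ 0.0008 -0.1605 -0.0004] F [ 0.5 -1.9  1.5] w 48.9 t 21.3417
th0.12 False toe mm [-4.242e+01 -3.000e-02  1.200e+00] rpy [ 6.000e-04 -1.211e-01 -1.000e-04] F [ 1.1 -1.  -0. ] w 49.0 t 21.5917
th0.08 False toe mm [-4.31e+01  1.00e-02  1.19e+00] rpy [ 0.0005 -0.0813  0.    ] F [ 1.2 -0.8 -0.6] w 49.1 t 21.8417
th0.04 False toe mm [-43.81   0.07   1.08] rpy [ 0.0005 -0.0412  0.0001] F [ 0.1 -2.4  2.4] w 49.2 t 22.0917
th0.0 False toe mm [-44.24   0.22   1.46] rpy [ 0.0003 -0.0003  0.0004] F [-3.8 -1.4  5.8] w 49.0 t 22.3417
end toe mm [-44.24   0.21   1.4 ] rpy [ 0.0001 -0.0009  0.0005] F [-3.6 -0.1  5.4] w 48.9 t 22.6417
```

Run:
```python
from h import *
P=np.load("est2.npy")[0]
p,q=toe(P,-.044,-.002,0.);print(r.line_to(p,q,feed=.015,max_force=15));rep(P,"press")
r.set_gripper(1.0);r.dwell(.3);rep(P,"open")
p=r.get_tool_pos();r.line_to([p[0],p[1],.2],feed=.15);print(r.get_force())
r.movep([.35,.30,.3],q)
s=r.snapshot("scene");t=r.snapshot("top");print(r.get_time_s())
k=8;a=cv2.resize(s[170:207,267:317],None,fx=k,fy=k,interpolation=2);b=cv2.resize(t[182:219,332:382],None,fx=k,fy=k,interpolation=2)
c=cv2.resize(s[150:224,250:350],None,fx=4,fy=4,interpolation=2);d=cv2.resize(t[130:204,240:340],None,fx=4,fy=4,interpolation=2)
o=np.clip(np.vstack([np.hstack([a,b]),np.hstack([c,d])])*1.6,0,255).astype(np.uint8)
def dr(n,x,y,ox):
    T=R.from_euler('z',P[2]);off={"scene":[-.18,.87],"top":[.05,.63]}[n]
    for l in ([(-29,-25,60),(45,-25,60),(45,25,60),(-29,25,60),(-29,-25,60)],):
        u=proj(n,T.apply((np.array(l)+[0,0,12])/1e3)+[*P[:2],0])+off
        cv2.polylines(o,[(((u-[x,y]+.5)*k)+[ox,0]).astype(int).reshape(-1,1,2)],False,(0,255,0),1)
dr("scene",267,170,0);dr("top",332,182,400)
cv2.imwrite("pics/c6.png",o)
```

```text
True
press toe mm [-44.25   0.22   1.37] rpy [ 0.0001 -0.0018  0.0003] F [-1.6  0.2  4.1] w 48.8 t 22.85
open toe mm [-4.422e+01  2.000e-02  8.800e-01] rpy [ 0.      0.0004 -0.0001] F [-0.6  0.3  1.1] w 85.1 t 23.6
[ 0.74485885 -0.01686196 -0.85881836]
26.7667
```

View pics/c6.png

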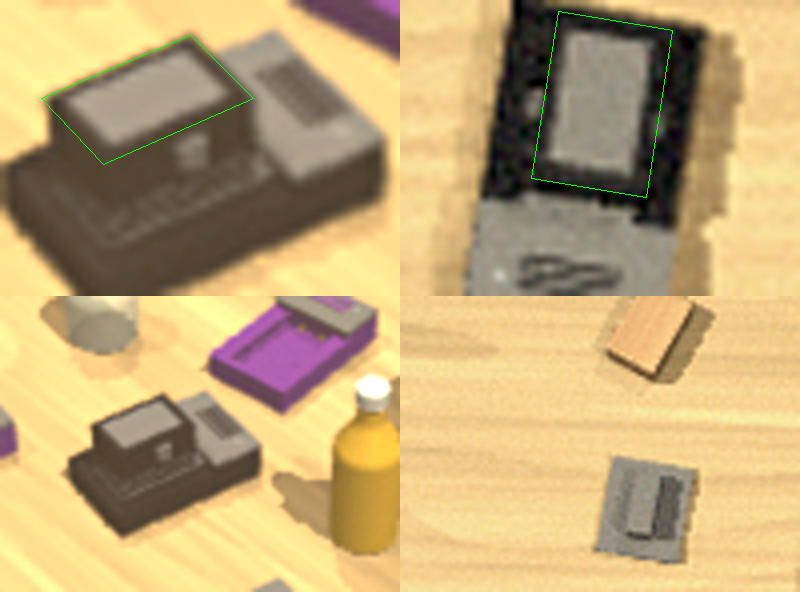

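The pack looks flat, with the near button (190,150) out, and the cover is flat on the bench. As a final check I'll feel the pack's top height at both ends with shut fingers, which also seats it.

Run:
```python
from h import *
P=np.load("est2.npy")[0];C=R.from_euler('z',P[2]);q=toe(P,0,0,0)[1]
r.set_gripper(0.0,20)
for x in(.036,-.018):
    b=C.apply([x,0,0])+[*P[:2],0]
    (r.movep if x>0 else r.line_to)(b+[0,0,.12],q) 
    r.line_to(b+[0,0,.092],feed=.1);r.dwell(.2)
    hit=r.line_to(b+[0,0,.078],feed=.012,max_force=12);print(x,hit,"top z mm",(r.get_tool_pos()[2]-.011)*1e3,r.get_force())
    r.line_to(b+[0,0,.12],feed=.1)
r.line_to(b+[0,0,.2],feed=.15);r.movep([.35,.30,.3],q);r.dwell(.3)
s=r.snapshot("scene");cv2.imwrite("pics/s7.png",s);d=cv2.absdiff(s,cv2.imread("pics/scene0.png")).max(2)
for n,(u,v) in dict(glue=(342,195),jar=(275,150),offcut=(273,258),vblock=(443,280)).items(): print(n,d[v-14:v+14,u-14:u+14].mean())
print(r.get_force(),r.get_time_s())
a=cv2.resize(s[168:206,265:317],None,fx=12,fy=12,interpolation=2);cv2.imwrite("pics/c7.png",np.clip(a*1.8,0,255).astype(np.uint8))
```

```text
0.036 True top z mm 72.09193452570737 [0.49268046 0.20863277 4.76582998]
-0.018 True top z mm 72.06110155282337 [-0.56430229 -0.20311349  4.73231341]
glue 11.308673469387756
jar 2.690051020408163
offcut 2.145408163265306
vblock 4.081632653061225
[-0.20645035 -0.34944648  0.27716234] 36.825
```

View pics/c7.png

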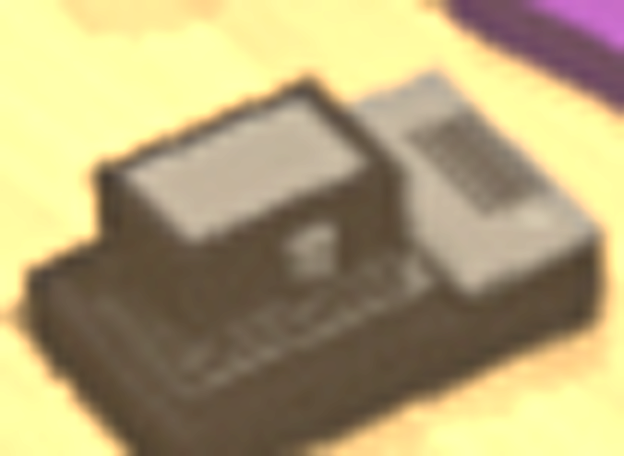

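The top is 72.1 mm high at both ends (72.0 expected), so the pack is flat and home, and the near button is out. Handing in.

```bash
python3 -c "
from plant import r
r.close_job()"
```

```text
the job is handed in; nothing more can be done
```

The dust cover is off and the pack is seated in the charger. I handed the job in at about 37 s of the 67 s allowed; the robot reports no verdict.

- **Cover:** I lifted it off by its ridge and set it down about 0.2 m from the pocket. The pictures show it flat with the ridge up.
- **Pack:** I held it by both buttons, with the fingers closed to about 49 mm. It went in tilted 0.2 rad until the toe touched the end wall under the lip. I then rocked it flat; no force reading during the insertion went above about 6 N. After a light press I let go.
- **Height check:** I felt the pack's top with shut fingers and got 72.1 mm at both ends. That is 0.1 mm off the expected 72.0 mm, so it lies flat on the floor.
- **Buttons:** The near button shows sprung out in the last view. I did not check the far one separately in a close-up.
- **Bystanders:** The jar, wood offcut and V-block match the first picture. The glue bottle's area differs a little more (mean difference 11 against 2–4). I put that down to changed shadow and did not check it further, since the arm made no contact there.
- **Small disagreement:** The toe met the end wall about 1.3 mm earlier than my vision estimate. I corrected for that before rocking the pack down.

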